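Hook up the press guard and rake out the offcuts

ROBOT

A 6-joint arm with a two-finger parallel gripper is mounted at the origin on a cart in front of the work surface, level with it; the furniture and walls round the work are solid. World frame = base frame: x ahead of the robot, y to its left, z up, the work surface at z = 0. Lengths are in m, angles in degrees, forces in N, time in s.
With the tool pointing down it reaches from about 0.4 to 0.825 m from the base axis. Payload 7 kg.
Tool frame: the origin (TCP) lies midway between the tips of the shut fingers; the grasp point (between the pads) lies 19 mm behind it; z points along the fingers, y is the line along which they close (so a half turn about z gives the same grasp; the last joint's range is limited). The gripper opens to 88 mm and grips with 3 to 60 N. Pads are 19 mm wide; open, the fingers measure 130 mm over their backs; the gripper's body (78 mm by 193 mm) begins 47 mm behind the grasp point.
Start: joints at [80.048, 20.546, 0.682, 0, -70.136, -16.507], TCP at [0.301, 0.604, 0.227] pointing down, gripper open.
Joint ranges: [-176.03, 176.03], [-82.01, 121.73], [-58.28, 71.71], [-173.87, 95.51], [-174.79, -0.11], [-173.66, 173.66]. Speed limits (degrees/s): [136.94, 136.94, 172.46, 180, 180, 180].

INTERFACE

Orientations are given as a 3x3 rotation matrix whose columns are the frame's x, y, z axes.
In Python, from rig import robot gives the robot as it stands. Calls block until the motion is done:
- robot.goto(position, orientation): joint-space move of the TCP to a pose.
- robot.servo_line(position, ori=None, speed=0.15): straight line of the TCP; ori=None keeps the orientation; speed is the mean speed in m/s.
- robot.movej(angles): joint-space move.
- robot.move_gripper(opening): opening from 0.0 (shut) to 1.0 (fully open); the grip force is fixed at half the most; returns when the fingers have stopped.
- robot.dwell(seconds).
- robot.ik(position, orientation): joint angles nearest the present ones, or None.
- robot.grab_frame(name): name is "scene" or "top" or "wrist"; returns (picture, depth): 400x640x3 uint8, red, green, blue; 400x640 float32, m along the optical axis (not along the pixel's ray), 0 where there is no reading.
- robot.camera_info(name): a dict with "vfov" (degrees; the focal length in pixels is half the picture's height over the tangent of half this angle, whatever the lens; pixels are square), "cx", "cy" (the principal point, pixels), "view" (4x4, takes a point from world to camera coordinates); the wrist camera has in their place "T_tool_cam" (4x4, takes a point from camera to tool coordinates, whose origin is the TCP and whose axes are the flange's). Camera axes: x right, y down, z forward; pixel columns grow to the right and rows downward; lengths in m; the calibration is good to about 2 mm. A picture is of the moment at which its call begins: read the wrist's pose just before it. camera_info takes no time and is no camera call.
A pose or a line that the arm cannot do raises robot.Unreachable and nothing moves.
- robot.job_done(): hands the job in; it is judged then, once.
Readings, each from a call of its own:
- robot.read_t(): time.
- robot.read_qpos(): joint angles.
- robot.read_qvel(): joint speeds.
- robot.read_effort(): joint torques, N m.
- robot.read_position(): TCP position.
- robot.read_tcp_rot(): TCP orientation.
- robot.read_force(): force on the tool from outside, world axes, zero at the start.
- robot.read_ft_torque(): the same for the moment, N m.
- robot.read_grip_width(): opening from 0.0 (shut) to 1.0 (fully open).
- robot.read_finger_force(): force on a finger pad.
Only numpy, scipy, OpenCV 4.12 (cv2) and the standard library are available. Lean on these libraries where they do the work, as an engineer would, in place of code of your own. Each camera call takes 0.05 s, during which the arm holds its last target. There are 200 camera calls.

TASK

Clear the bench cropping press: raise its drop guard by the slotted bar, without letting it drop, and hook the bar's slot into the notch of the rest on the press head so that the guard stays up by itself. Then use the rake, not the fingers, to pull all three resin offcuts off the bed into the catch tray, lay the rake flat on the cabinet top clear of the press, and leave the bystanders (specimen vise, bottle, objective) where they stand.

Things in the scene. Friction and masses are not known exactly. Their poses are not given: they have to be found in the camera images.
- press: Grey cast bench press with hand lever, fixed. Origin on the cabinet top on its centre line; x from the open front to the back, y across, z up (mm in this frame from here on). Side screens leave a channel 100 wide (y -50 to 50) over the bed. Guide posts, 14 thick, tops at z 250, at x -55, y +-63. Head: z 190 to 288, front face x -35, 64 wide; ram top z 297; cropping blade (x -15 to 17) ends at z 115.
- guard (a joint): Height of the clear drop guard above closed, m: 0 (on the bed) to 0.115 (stop). The pane (about 100 x 100 mm, in the plane press x -55; 0.4 to 0.8 kg with its bar) slides freely on the two posts and falls when let go. Hooked on the rest it reads 0.078 to 0.102, its lower edge that much above the bed; to pass over the nose it must be 7 to 13 mm higher than hooked.
- hold_bar (a joint): Lean of the slotted hold-up bar, rad: 0 upright, positive leaning forward (press -x), limits -0.06 to 0.5; light friction keeps it where it is left. It starts leaning 0.22 to 0.36, clear of the rest's nose. Hooked in the notch it reads -0.04 to 0.04.
- bar_pivot (a point): Pivot (axis along press y) of the hold-up bar on the guard's front; closed at press x -73, z 85 mm. Bar: steel strap 34 mm wide (y), 5 thick, with a window 18 wide from 78 to 100 mm above the pivot, topped by a 6 mm round crossbar. The tongue goes through the window and the crossbar over the nose lip, then down onto the notch floor, 100 mm above the pivot.
- bar_grip (a point): Middle of the black grip block at the top of the hold-up bar, 132 mm from the pivot along the bar: 30 mm wide along press y, 16 thick, 36 tall; gripped from above across its 30 mm width. It may turn a little between the fingers as the bar is swung.
- bar_window (a point): Middle of the window in the hold-up bar, 89 mm from the pivot.
- catch_tray: Shallow aluminium tray fixed against the front of the press base: 100 (x) x 126 (y) mm outside, 3 mm walls and floor, rim 22 mm high. Origin: centre of its underside; axes as the press's.
- rake: Bench rake, 200 mm long, 0.07 to 0.11 kg, lying on the cabinet top. Origin on the plane it rests on; x axis from handle to blade. Wooden handle 16 mm wide (y), 26 tall, from x -105 to +5; thin steel neck; upright steel blade at x +92, 70 mm wide, 30 tall, 5 thick, its lower edge level with the handle's underside.
- rake_grip (a point): A point on the rake handle 80 mm behind the origin, 14 mm above its underside; held here the blade is 172 mm ahead.
- rake_blade (a point): Middle of the lower edge of the rake's blade.
- offcut_a: Cream resin offcut, block 24 x 21 x 20 mm, about 18 g, on the press bed behind the guard. Origin: centre of its underside as it lies at the start.
- offcut_b: Cream resin offcut, block 22 x 22 x 18 mm, as above.
- offcut_c: Cream resin offcut, block 25 x 20 x 21 mm, as above. At the start the three lie side by side, their centres between press x -34 and -12.
- specimen_clamp: Small black specimen vise, 42 x 106 x 34 mm, a bystander beside the press.
- lens_cleaner: Small white bottle with a blue cap, 105 mm tall, 34 mm thick, a bystander standing at the back.
- bed_front (a point): Middle of the front edge of the steel bed: press x -70, z 30 mm. The flat bed runs level from here back to a screen at press x +46; the catch tray lies right in front of and below this edge.
- head_front (a point): Middle of the head's front face (press x -35, z 239 mm). From it a dark steel rest stands out forward: a tongue 10 mm wide with an upward-open notch 13 mm long in its top edge, centred at press x -73, i.e. straight over the bar's pivot. Nose ends at x -86.5.
- rest_mid (a point): Middle of the height range of the notch (press x -73, z 275 mm), NOT the notch itself: the rest is adjustable and its notch floor lies anywhere from z 263 to 287, not among the readings; it must be felt for with the bar or seen. Nose lip and rear shoulder stand 6 mm above the notch floor, the tongue's underside 9 mm below it.
- spare_objective: Short white microscope objective case standing at the back, 54 mm tall, 34 mm thick, a bystander.

How it is judged:
By the outcome, as a careful person would: the job done as asked, in the order asked, and still so for the second after the job is handed in, with the robot touching nothing.
It also fails if it takes over 67 s, if anything falls off the work surface, if the arm or the gripper's body presses on something with over 40 N, if the wrist force passes 120 N, or if a joint passes its speed limit or range.

## Working session

There is one attempt and no reset: what is moved stays moved. The work goes in short steps, each a Python script; the robot and the scene stay as the last script left them, time stands still between calls to the robot, and variables do not carry over. Pictures are saved under pics/ and viewed, at most 10 in all, crops included, and the job is handed in when it is done.

```bash
ls; mkdir -p pics
cat > h.py <<'E'
import numpy as np, cv2
from rig import robot
def cam(name):
    i=robot.camera_info(name); f=200/np.tan(np.radians(i["vfov"])/2)
    if "view" in i: T=np.linalg.inv(i["view"])
    else:
        W=np.eye(4); W[:3,:3]=robot.read_tcp_rot(); W[:3,3]=robot.read_position(); T=W@i["T_tool_cam"]
    return f,i["cx"],i["cy"],T
def cloud(c,d):
    f,cx,cy,T=c; v,u=np.mgrid[:400,:640]
    P=np.stack([(u-cx)/f*d,(v-cy)/f*d,d],-1); P=P@T[:3,:3].T+T[:3,3]; P[d<=0]=np.nan
    return P
def shot(name,tag):
    c=cam(name); im,d=robot.grab_frame(name)
    cv2.imwrite(f"pics/{tag}.png",im[:,:,::-1]); np.savez(f"pics/{tag}.npz",im=im,d=d,f=c[0],cx=c[1],cy=c[2],T=c[3])
    return c,im,d
def load(tag):
    z=np.load(f"pics/{tag}.npz"); return (float(z["f"]),float(z["cx"]),float(z["cy"]),z["T"]),z["im"],z["d"]
E
python3 - <<'E'
from h import *
for n in ("scene","top"):
    c,im,d=shot(n,n+"0"); print(n,c[0],c[1:3],c[3].round(3).tolist())
print(robot.read_t(),robot.read_tcp_rot().round(2).tolist())
a=cv2.imread("pics/scene0.png");b=cv2.imread("pics/top0.png")
E
```

```text
pics
scene 384.69041111866596 (314.46759111731376, 192.86452158715448) [[0.618, -0.329, 0.714, -0.057], [-0.787, -0.265, 0.558, -0.421], [0.005, -0.906, -0.423, 0.54], [0.0, 0.0, 0.0, 1.0]]
top 435.61110991674474 (323.4269009368193, 196.29922209467767) [[0.018, -0.998, 0.057, 0.493], [-1.0, -0.018, -0.005, 0.03], [0.006, -0.057, -0.998, 1.149], [0.0, 0.0, 0.0, 1.0]]
0.1 [[0.9, -0.45, -0.0], [-0.45, -0.9, -0.0], [0.0, 0.0, -1.0]]
```

View pics/scene0.png

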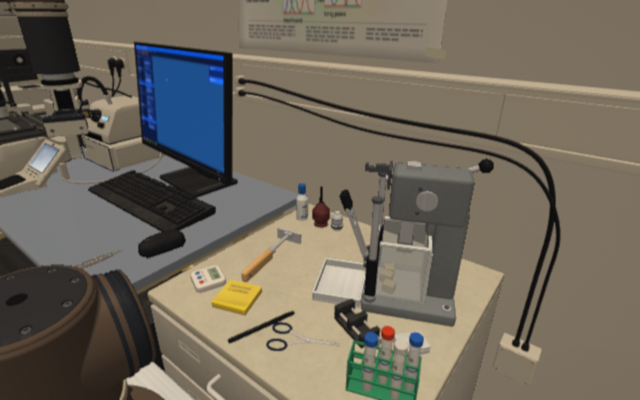

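View pics/top0.png

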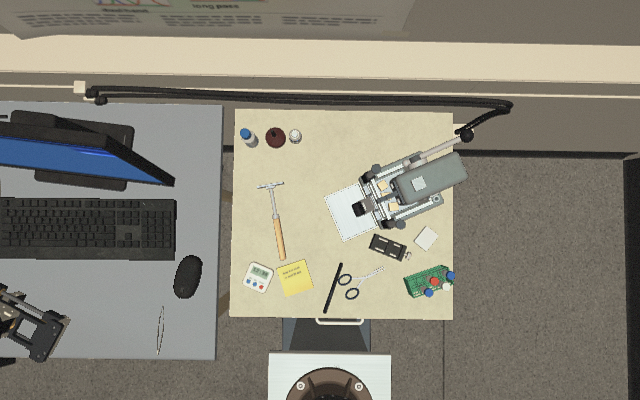

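The scene view shows the press at right, with its tray at (340,280), the rake at (270,255) and the black grip at (347,200). In the top view the tray is at (350,212), the grip at (362,209), the rake handle at (279,240), the blade at (270,184) and the offcuts near (383,187) and (395,207).

```bash
cat > m.py <<'E'
from h import *
c,im,d=load("top0"); P=cloud(c,d); z=P[...,2]
hsv=cv2.cvtColor(im,cv2.COLOR_RGB2HSV)
roi=np.zeros((400,640),bool); roi[105:322,230:480]=1
print("table z",np.nanmedian(z[260:310,300:330]), np.nanmedian(z[150:170,300:320]))
def ray(uv,h):
    f,cx,cy,T=c; r=T[:3,:3]@np.array([(uv[0]-cx)/f,(uv[1]-cy)/f,1]); return T[:3,3]+r*(h-T[2,3])/r[2]
def rect(mask,h,name):
    n,l,s,_=cv2.connectedComponentsWithStats(mask.astype(np.uint8)); k=1+s[1:,4].argmax(); m=(l==k)
    cs,_=cv2.findContours(m.astype(np.uint8),cv2.RETR_EXTERNAL,cv2.CHAIN_APPROX_NONE)
    r=cv2.minAreaRect(np.vstack(cs)); bp=cv2.boxPoints(r); W=np.array([ray(p,h)[:2] for p in bp])
    e1,e2=W[1]-W[0],W[2]-W[1]
    print(name,"px",s[k,4],"ctr",W.mean(0).round(4),"L",[np.linalg.norm(e).round(4) for e in(e1,e2)],"ang",[np.degrees(np.arctan2(e[1],e[0])).round(1) for e in(e1,e2)],"z",np.nanpercentile(z[m],[10,50,90]).round(4)); return m
H,S,V=[hsv[...,i].astype(int) for i in range(3)]
reg=roi.copy(); reg[:,:315]=0; reg[:,385:]=0; reg[:170]=0
rect(reg&(V>175)&(S<30),0.022,"tray")
rect(roi&(z>.26)&(z<.3),.288,"head")
r2=roi.copy(); r2[:,300:]=0; r2[:200]=0; r2[262:]=0
rect(r2&(H<25)&(S>110),.026,"handle")
r3=roi.copy(); r3[:,300:]=0; r3[:150]=0; r3[192:]=0
rect(r3&(V<190)&(S<60),.03,"blade")
r4=roi.copy(); r4[:,345:]=0
r5=roi.copy(); r5[:,:345]=0;r5[:,385:]=0; r5[:190]=0;r5[225:]=0
rect(r5&(V<60),.2,"grip")
print(V[205:220:2,350:380:3]); print(z[205:220:2,350:380:3].round(3))
cv2.imwrite("pics/topcrop.png",cv2.resize(im[155:245,310:480,::-1],None,fx=4.5,fy=4.5,interpolation=cv2.INTER_CUBIC))
E
python3 m.py
```

```text
table z 0.0015219507867525461 0.0006422536581762728
tray px 1605 ctr [ 0.5197 -0.0459] L [np.float64(0.1004), np.float64(0.127)] ang [np.float64(-65.4), np.float64(-155.8)] z [0.001  0.0039 0.0205]
head px 2459 ctr [ 0.5761 -0.163 ] L [np.float64(0.1898), np.float64(0.0765)] ang [np.float64(-63.1), np.float64(-154.1)] z [0.2826 0.2879 0.2912]
handle px 5 ctr [0.4242 0.1265] L [np.float64(0.0024), np.float64(0.0081)] ang [np.float64(-70.6), np.float64(-160.2)] z [0.0242 0.0254 0.0276]
blade px 146 ctr [0.6193 0.2633] L [np.float64(0.1062), np.float64(0.0077)] ang [np.float64(1.7), np.float64(-88.9)] z [-0.7382 -0.7315 -0.719 ]
grip px 121 ctr [ 0.5215 -0.0496] L [np.float64(0.0211), np.float64(0.0275)] ang [np.float64(-67.2), np.float64(-157.4)] z [0.212  0.2248 0.2285]
[[237  37  50  37  83 125 126 126 164 139]
 [237  33  43  27  19 226 127 125 138 219]
 [234  66  49  38  30 205 125 128 161  90]
 [235 161  40  55  37  77 123 219 141 141]
 [234 237  44  52  26 127 239 159 141 220]
 [233 233  20  47 169 243 231 180  85 219]
 [233 231 206 244 231 234 233 233 225 218]
 [233 232 230 232 230 232 234 232 245 218]]
[[ 0.006  0.221  0.228  0.222  0.205  0.154  0.132  0.105  0.028  0.083]
 [ 0.006  0.224  0.227  0.229  0.208  0.162  0.136  0.114  0.084  0.039]
 [ 0.005  0.223  0.226  0.23   0.215  0.158  0.144  0.121  0.092  0.096]
 [ 0.004 -0.001  0.225  0.228  0.223  0.174  0.149  0.023  0.092  0.034]
 [ 0.002  0.006  0.225  0.226  0.225  0.182  0.001  0.019  0.029  0.033]
 [ 0.002  0.005  0.223  0.226  0.196  0.003  0.003  0.001  0.016  0.03 ]
 [ 0.004  0.002  0.007  0.001  0.004  0.005  0.001  0.004  0.02   0.031]
 [ 0.004  0.004  0.005  0.004  0.004  0.001  0.006  0.005  0.021  0.035]]
```

View pics/topcrop.png

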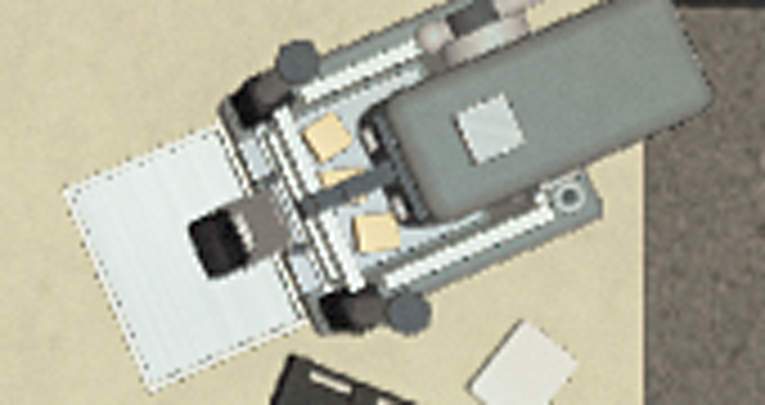

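The crop shows the post tops at crop (297,62) and (408,312), the tongue from (390,180) to (305,205), the grip at (220,240), and the offcuts at (327,137), (342,182) and (377,232). Next I'll compute the press frame and move the wrist camera in.

```bash
cat > m2.py <<'E'
from h import *
c,im,d=load("top0"); P=cloud(c,d); z=P[...,2]
def ray(uv,h,c=c):
    f,cx,cy,T=c; r=T[:3,:3]@np.array([(uv[0]-cx)/f,(uv[1]-cy)/f,1]); return (T[:3,3]+r*(h-T[2,3])/r[2])[:2]
cp=lambda x,y:(310+x/4.5-.4,155+y/4.5-.4)
L,R=ray(cp(297,62),.25),ray(cp(408,312),.25)
v=L-R; print("posts",L,R,np.linalg.norm(v),"yaw",np.degrees(np.arctan2(v[1],v[0]))-90)
yaw=np.radians(-65.6); ux=np.array([np.cos(yaw),np.sin(yaw)]); uy=np.array([-ux[1],ux[0]])
O1=(L+R)/2+.055*ux; O2=np.array([.5197,-.0459])+.121*ux
print("origin posts",O1,"tray(guess)",O2)
Q=lambda p:((p-O1)@ux*1e3,(p-O1)@uy*1e3)
for n,p,h in(("grip",(220,240),.229),("oa",(327,137),.05),("ob",(342,182),.05),("oc",(377,232),.05),("nose",(303,205),.28),("tongue",(350,190),.28)): print(n,np.round(Q(ray(cp(*p),h)),1))
X=(P[...,:2]-O1)@ux*1e3; Y=(P[...,:2]-O1)@uy*1e3
m=(abs(Y)<7)&(X>-90)&(X<-36)&(z>.22); print("tongue",np.c_[X[m],Y[m],z[m]*1e3][np.argsort(X[m])].round(0).tolist())
# rake
H,S,V=[cv2.cvtColor(im,cv2.COLOR_RGB2HSV)[...,i].astype(int) for i in range(3)]
print("hsv handle",im[240,279],H[240,279],S[240,279],V[240,279],"blade",im[184,270],z[184,270])
m=np.zeros_like(H,bool); m[205:265,265:292]=1; m&=(S>85)&(H<25)
n,l,s,_=cv2.connectedComponentsWithStats(m.astype(np.uint8)); k=1+s[1:,4].argmax(); m=l==k
W=np.array([ray((u,v),.026) for v,u in np.argwhere(m)]); mu=W.mean(0); e=np.linalg.svd(W-mu)[2][0]; e*=np.sign(e[0])
t=(W-mu)@e; print("handle px",m.sum(),"mu",mu,"yaw",np.degrees(np.arctan2(e[1],e[0])),"span",t.min(),t.max(),"z",np.nanmedian(z[m]))
bl=ray((270,184),.03); print("blade approx",bl, (bl-mu)@e)
print(robot.camera_info("wrist"))
E
python3 m2.py
```

```text
posts [ 0.60418838 -0.08106256] [ 0.49003896 -0.13317415] 0.12548190176534796 yaw -65.4623152811085
origin posts [ 0.56983442 -0.15720596] tray(guess) [ 0.56968564 -0.15609272]
grip [-118.8    1.5]
oa [-23.9  29.6]
ob [-26.4   3.1]
oc [-19.7 -30.4]
nose [-83.4   1.4]
tongue [-61.5  -0.8]
tongue [[-86.0, 2.0, 287.0], [-86.0, 1.0, 281.0], [-86.0, -2.0, 288.0], [-86.0, -4.0, 282.0], [-85.0, 4.0, 289.0], [-85.0, -4.0, 290.0], [-85.0, -0.0, 286.0], [-84.0, -3.0, 291.0], [-84.0, 2.0, 289.0], [-84.0, 4.0, 292.0], [-84.0, -1.0, 293.0], [-83.0, -5.0, 289.0], [-83.0, 1.0, 291.0], [-82.0, -3.0, 288.0], [-82.0, -2.0, 291.0], [-82.0, 3.0, 289.0], [-81.0, 5.0, 292.0], [-81.0, 0.0, 290.0], [-80.0, -4.0, 288.0], [-80.0, -2.0, 289.0], [-80.0, 2.0, 288.0], [-78.0, 4.0, 284.0], [-78.0, -1.0, 284.0], [-78.0, -5.0, 283.0], [-77.0, 1.0, 284.0], [-77.0, -3.0, 282.0], [-76.0, 3.0, 282.0], [-76.0, -2.0, 280.0], [-76.0, 0.0, 285.0], [-75.0, -4.0, 283.0], [-75.0, 2.0, 285.0], [-74.0, 4.0, 285.0], [-74.0, -2.0, 281.0], [-74.0, -0.0, 283.0], [-73.0, -5.0, 282.0], [-73.0, -3.0, 284.0], [-73.0, 1.0, 282.0], [-72.0
[... 2229 characters left out ...]

hsv handle [228 205 144] 22 94 228 blade [209 219 220] 0.03111876311021433
handle px 255 mu [0.44575806 0.13645675] yaw 11.133641326784797 span -0.052779459161483154 0.05245110783580831 z 0.02589605296363673
blade approx [0.58607659 0.16323786] 0.14284903713210428
{'vfov': 70.8199325450954, 'cx': 323.18510553247256, 'cy': 203.63308717264223, 'T_tool_cam': array([[ 1.10445753e-04, -9.53774218e-01, -3.00524089e-01,
         8.05386700e-02],
       [ 9.99999963e-01,  3.00841405e-05,  2.72032341e-04,
         5.83813761e-05],
       [-2.50416424e-04, -3.00524108e-01,  9.53774186e-01,
        -1.57649386e-01],
       [ 0.00000000e+00,  0.00000000e+00,  0.00000000e+00,
         1.00000000e+00]])}
```

```bash
cat >> h.py <<'E'
O=np.array([.5698,-.1570]); yaw=np.radians(-65.6)
ux=np.array([np.cos(yaw),np.sin(yaw),0]); uy=np.array([-ux[1],ux[0],0]); Z=np.array([0,0,1.])
def pw(x,y,z): return np.r_[O,0]+(x*ux+y*uy+z*Z)/1e3     # press mm -> world
def wp(P): q=P-np.r_[O,0]; return np.stack([q@ux,q@uy,q@Z],-1)*1e3
def Rl(t=0.):   # tool orientation leaning with bar by t (tool z = -bar dir)
    b=-np.sin(t)*ux+np.cos(t)*Z; return np.stack([np.cross(uy,-b),uy,-b],1)
def bar(t,piv,r=136):  # TCP when grasp point is r up the bar, pivot height piv mm
    b=-np.sin(t)*ux+np.cos(t)*Z
    return pw(-73,0,piv)+b*(r-19)/1e3
def st(): 
    f=robot.read_force(); return np.round(wp(robot.read_position()),1),np.round(f,1),round(robot.read_t(),2)
E
cat > a.py <<'E'
from h import *
c,im,d=load("top0"); Q=wp(cloud(c,d)); m=(Q[...,0]>-150)&(Q[...,0]<20)&(abs(Q[...,1])<130)
print("max z",np.nanmax(np.where(m,Q[...,2],0)))
for n,p,R in (("pre",bar(.31,85,240),Rl(.31)),("gr",bar(.31,85),Rl(.31)),("up",bar(.31,193.5),Rl(.31)),("hook",bar(0,193.5),Rl()),("after",bar(0,183.5,240),Rl()),("rk in",pw(-162,0,60),Rl()),("rk end",pw(-275,0,33),Rl())):
    q=robot.ik(p,R); print(n,p.round(3),None if q is None else np.round(q,0))
e=np.radians(11.1); ex=np.array([np.cos(e),np.sin(e),0]); ey=np.array([-ex[1],ex[0],0])
print("rake",np.round(robot.ik(np.r_[.4163,.1307,.004],np.stack([-ex,ey,-Z],1)),0))
robot.goto(bar(.31,85,220),Rl(.31)); print(st(),robot.read_effort().round(1))
c,im,d=shot("wrist","w1"); Q=wp(cloud(c,d))
V=im.max(-1); 
m=(abs(Q[...,1])<25)&(Q[...,2]>185)&(Q[...,0]<-92)&(Q[...,0]>-150)
g=Q[m]; print("grip pts",m.sum(),"x",np.percentile(g[:,0],[1,50,99]).round(1),"y",np.percentile(g[:,1],[1,50,99]).round(1),"z",np.percentile(g[:,2],[1,50,99]).round(1))
s=Q[(abs(Q[...,1])<18)&(Q[...,2]>100)&(Q[...,2]<185)&(Q[...,0]<-72)&(Q[...,0]>-130)]
print("strap fit",len(s), np.polyfit(s[:,2],s[:,0],1))
t=Q[(abs(Q[...,1])<4)&(Q[...,2]>260)&(Q[...,0]>-95)&(Q[...,0]<-45)]
for a in range(-90,-44,4):
    k=t[(t[:,0]>=a)&(t[:,0]<a+4)]; print(a,len(k),np.median(k[:,2]).round(1) if len(k) else None)
E
python3 a.py
```

```text
max z 301.7564897585332
pre [ 0.512 -0.029  0.295] [ 32.  -1. -27.  19. -68. 165.]
gr [ 0.525 -0.058  0.196] [ 27.   4. -36.  22. -53. 163.]
up [ 0.525 -0.058  0.305] [ 28.  -0. -25.  19. -68. 169.]
hook [ 0.54  -0.091  0.31 ] [  11.    6.   -8.    0.  -76. -167.]
after [ 0.54  -0.091  0.404] [ 150.  -78.    3.    0. -171.   54.]
rk in [ 0.503 -0.009  0.06 ] None
rk end [0.456 0.093 0.033] [ 36.  14. -39.   0. -37. 169.]
rake [  44.   15.  -44.   -0.  -31. -122.]
(array([-1.345e+02,  2.000e-01,  2.764e+02]), array([ 0. ,  0.8, -0.1]), 2.77) [ -0.1 -28.3  28.4   6.9  -0.3   0. ]
grip pts 985 x [-131.  -125.5 -114.5] y [-17.7  -3.1  12. ] z [192.1 222.9 227.2]
strap fit 422 [ -0.36152584 -44.5352161 ]
-90 25 284.3
-86 118 284.5
-82 8 288.8
-78 0 None
-74 6 283.3
-70 32 282.8
-66 26 283.8
-62 0 None
-58 0 None
-54 0 None
-50 0 None
-46 0 None
```

View pics/w1.png

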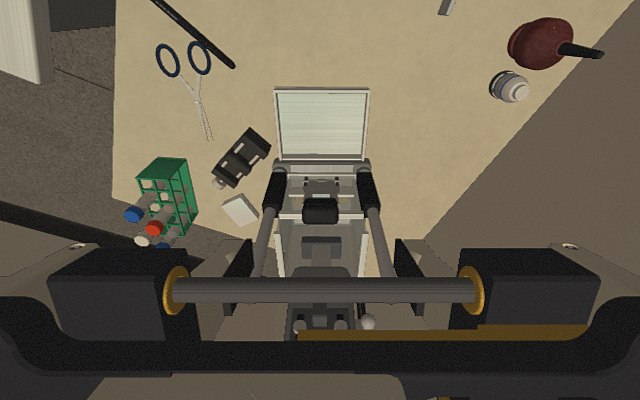

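The wrist view shows the grip at (321,210) in front of the head and tongue, with the tray behind it at (320,125). It gives a lean of about 0.34 and a notch floor at about 283. J6 would wrap in this orientation, so I'll use the half-turned grasp.

```bash
cat >> h.py <<'E'
F=np.diag([-1.,-1,1])
def Rf(t=0.): return Rl(t)@F
E
cat > b.py <<'E'
from h import *
T=.335
for n,p,R in (("gr",bar(T,85),Rf(T)),("up",bar(T,193.5),Rf(T)),("hook",bar(0,193.5),Rf()),("after",bar(0,183.5,190),Rf()),("rk in",pw(-170,0,60),Rf(.4)),("rk end",pw(-285,0,36),Rf(.4))):
    q=robot.ik(p,R); print(n,None if q is None else np.round(q,0))
robot.goto(bar(T,85,215),Rf(T)); robot.move_gripper(.75)
robot.servo_line(bar(T,85,150),speed=.2); print(st())
robot.servo_line(bar(T,85),speed=.08); print(st())
robot.move_gripper(0); print("width mm",robot.read_grip_width()*88,robot.read_finger_force(),st())
robot.servo_line(bar(T,89),speed=.05); print(st())
robot.servo_line(bar(T,125),speed=.1); print(st(),robot.read_grip_width()*88)
shot("scene","s2")
E
python3 b.py
```

```text
gr [ 29.   4. -37.  24. -53. -20.]
up [ 29.  -1. -26.  21. -67. -13.]
hook [ 11.   6.  -8.   0. -76.  13.]
after [ 11.   5.  -3.   0. -82.  13.]
rk in [ 35.  13. -54.  42. -35. -48.]
rk end [ 51.  16. -54.  35. -37. -58.]
(array([-1.158e+02,  1.000e-01,  2.092e+02]), array([ 0.2, -0.1,  0.3]), 6.6)
(array([-111.5,    0.3,  196.2]), array([0.5, 0.1, 0.1]), 6.92)
width mm 29.80254952334196 30.001596808433533 (array([-111.1,   -2.1,  195.1]), array([-8.1, -0.4,  3.9]), 7.62)
(array([-111.2,   -2.2,  198.6]), array([-3.9, -3.9, -4. ]), 7.88)
(array([-111.2,   -2. ,  235.2]), array([-5.6, -3.7, -3.4]), 8.38) 29.73435757557822
```

```bash
cat > c.py <<'E'
from h import *
T=.335; dy=-2*uy/1e3
robot.servo_line(bar(T,150)+dy,speed=.1); print(st())
robot.servo_line(bar(T,193.5)+dy,speed=.08); print("up",st())
for t in (.27,.2,.13,.09,.05,.02,0):
    robot.servo_line(bar(t,193.5)+dy,Rf(t),speed=.06); print(t,st())
    if np.linalg.norm(robot.read_force())>25: print("stop"); break
shot("scene","s3"); im=cv2.imread("pics/s3.png"); cv2.imwrite("pics/s3c.png",cv2.resize(im[100:330,310:510],None,fx=3,fy=2.6,interpolation=cv2.INTER_CUBIC))
E
python3 c.py
```

```text
(array([-111.4,   -2.3,  260.4]), array([-1. , -2.3, -4.5]), 8.83)
up (array([-111.4,   -2.3,  303.8]), array([-1.6, -3.5, -3.3]), 9.53)
0.27 (array([-103.9,   -2.3,  305.9]), array([-4.4, -1.9, -3.7]), 9.8)
0.2 (array([-95.9,  -2.3, 307.7]), array([-4.9, -1.4, -3.1]), 10.08)
0.13 (array([-87.8,  -2.3, 308.9]), array([-4.1, -2. , -5. ]), 10.37)
0.09 (array([-83.2,  -2.3, 309.5]), array([-3.9, -3.2, -3.4]), 10.62)
0.05 (array([-78.5,  -2.3, 309.8]), array([-5.4, -1. , -4.9]), 10.87)
0.02 (array([-75.1,  -2.3, 310. ]), array([-4.6, -1.8, -3.7]), 11.12)
0 (array([-72.7,  -2.3, 310. ]), array([-5.5, -2.1, -3.9]), 11.37)
```

View pics/s3c.png

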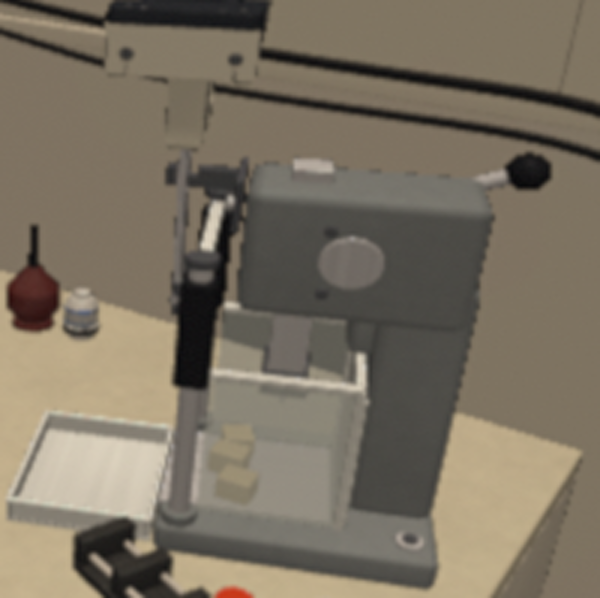

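The crop shows the guard raised and the bar upright at (183,220), with the tongue's nose showing in front of it at (172,175), so it is through the window. Next I lower by feel.

```bash
cat > d.py <<'E'
from h import *
dy=-2*uy/1e3; f0=robot.read_force()[2]
for k in range(1,11):
    dz=6+k if k>1 else 6
    robot.servo_line(bar(0,193.5-dz)+dy,speed=.06); robot.dwell(.08); s=st(); print(dz,s)
    if s[1][2]>4: break
robot.move_gripper(.6); print(st(),robot.read_grip_width())
robot.servo_line(bar(0,193.5,225)+dy,speed=.2); print(st())
shot("scene","s4"); im=cv2.imread("pics/s4.png"); cv2.imwrite("pics/s4c.png",cv2.resize(im[100:330,310:510],None,fx=3,fy=2.6,interpolation=cv2.INTER_CUBIC))
c,i,d=shot("top","t4"); Q=wp(cloud(c,d)); m=(abs(Q[...,1])<14)&(Q[...,2]>305)&(Q[...,2]<345)&(abs(Q[...,0]+73)<25); print("grip top",m.sum(),np.median(Q[m],0) if m.any() else "")
E
python3 d.py
```

```text
6 (array([-73. ,  -2.3, 304.2]), array([-4.9, -1.6, -6.1]), 11.75)
8 (array([-73. ,  -2.3, 302.4]), array([-4.1, -2.3, -5.1]), 12.08)
9 (array([-72.9,  -2.3, 301.4]), array([-4.7, -2.1, -4.3]), 12.42)
10 (array([-72.9,  -2.3, 300.8]), array([-6.1, -2.4, -4.3]), 12.75)
11 (array([-72.8,  -2.2, 300.6]), array([-5.8, -1.1,  1.6]), 13.08)
12 (array([-72.8,  -2.2, 300.5]), array([-8.7, -0.1,  6.6]), 13.42)
(array([-73. ,  -1.9, 298.5]), array([0. , 1. , 0.3]), 14.05) 0.600861344986512
(array([-73.2,  -2.1, 399.3]), array([-0.1, -0.8, -0.6]), 14.71)
grip top 0
```

View pics/s4c.png

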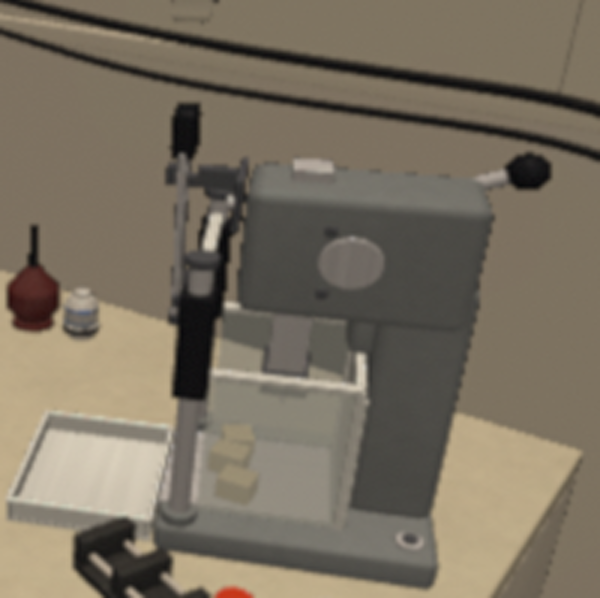

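The crop shows the grip standing at (185,130), the bar hooked and the guard held up with the gripper gone. Next is the rake.

```bash
cat >> h.py <<'E'
TL=.25
def Rk(a,t=TL):
    x=np.array([np.cos(a),np.sin(a),0]); y=np.cross(Z,x); b=-np.sin(t)*x+np.cos(t)*Z
    return np.stack([np.cross(y,-b),y,-b],1)@F
def tk(p,a,t=TL): # TCP for grasp point p
    x=np.array([np.cos(a),np.sin(a),0]); return p-.019*(-np.sin(t)*x+np.cos(t)*Z)
ea=np.radians(11.1); rg=np.array([.4114,.1297,.0234])
def rk(xb,y,u): return tk(pw(xb-177,y,u+23.4),yaw)   # blade x, y, underside height (press mm)
E
cat > e.py <<'E'
from h import *
for p,R in ((tk(rg,ea),Rk(ea)),(tk(rg+.1*Z,ea),Rk(ea)),(rk(-110,0,90),Rk(yaw)),(rk(14,0,75),Rk(yaw)),(rk(14,0,30),Rk(yaw)),(rk(-110,0,30),Rk(yaw))):
    q=robot.ik(p,R); print(None if q is None else np.round(q,0))
E
python3 e.py
```

```text
None
[ 51.  -4. -56.  20. -28.  34.]
[ 48.   8. -45.  19. -44. -38.]
[ 31.  11. -45.  24. -38. -26.]
[ 30.  15. -50.  29. -30. -31.]
[ 47.  14. -50.  24. -34. -43.]
```

```bash
cat > e.py <<'E'
from h import *
mu=np.array([.44576,.13646,0]); e=np.array([np.cos(ea),np.sin(ea),0])
for g in (85,75,65):
  for t in (0,.1,.15,.2,.25):
    p=mu+(50-g)*e; p[2]=.0238; o=[robot.ik(tk(p,ea,t),Rk(ea,t)), robot.ik(pw(6-92-g,0,53),Rk(yaw,t)),robot.ik(pw(-110-92-g,0,53),Rk(yaw,t))]
    print(g,t,[None if q is None else np.round(q,0).tolist() for q in o])
E
python3 e.py
```

```text
85 0 [None, [22.0, 15.0, -34.0, 0.0, -41.0, 2.0], [37.0, 12.0, -38.0, 0.0, -40.0, -13.0]]
85 0.1 [None, [27.0, 14.0, -40.0, 9.0, -37.0, -10.0], [42.0, 12.0, -43.0, 9.0, -38.0, -25.0]]
85 0.15 [None, [29.0, 14.0, -42.0, 15.0, -36.0, -17.0], [44.0, 12.0, -45.0, 13.0, -37.0, -31.0]]
85 0.2 [None, [30.0, 13.0, -45.0, 20.0, -34.0, -23.0], [46.0, 12.0, -47.0, 18.0, -37.0, -36.0]]
85 0.25 [None, [32.0, 13.0, -48.0, 26.0, -34.0, -30.0], [48.0, 12.0, -48.0, 22.0, -37.0, -42.0]]
75 0 [None, [21.0, 15.0, -33.0, 0.0, -41.0, 3.0], [36.0, 12.0, -38.0, 0.0, -40.0, -12.0]]
75 0.1 [None, [26.0, 14.0, -39.0, 10.0, -37.0, -9.0], [41.0, 12.0, -43.0, 9.0, -38.0, -24.0]]
75 0.15 [None, [28.0, 14.0, -42.0, 15.0, -36.0, -15.0], [43.0, 12.0, -45.0, 14.0, -37.0, -30.0]]
75 0.2 [None, [29.0, 14.0, -45.0, 21.0, -34.0, -22.0], [45.0, 12.0, -47.0, 18.0, -37.0, -35.0]]
75 0.25 [None, [31.0, 13.0, -48.0, 27.0, -33.0, -29.0], [46.0, 12.0, -48.0, 22.0, -37.0, -41.0]]
65 0 [None, [20.0, 16.0, -33.0, 0.0, -42.0, 4.0], [35.0, 12.0, -38.0, 0.0, -40.0, -10.0]]
65 0.1 [None, [24.0, 15.0, -39.0, 9.0, -37.0, -8.0], [40.0, 12.0, -42.0, 9.0, -38.0, -22.0]]
65 0.15 [None, [26.0, 14.0, -42.0, 15.0, -35.0, -14.0], [42.0, 12.0, -45.0, 14.0, -37.0, -28.0]]
65 0.2 [None, [28.0, 14.0, -45.0, 21.0, -34.0, -21.0], [43.0, 12.0, -47.0, 18.0, -37.0, -34.0]]
65 0.25 [None, [29.0, 14.0, -48.0, 27.0, -33.0, -28.0], [45.0, 12.0, -48.0, 23.0, -37.0, -40.0]]
```

```bash
cat > e.py <<'E'
from h import *
mu=np.array([.44576,.13646,0]); e=np.array([np.cos(ea),np.sin(ea),0])
for fl in (np.eye(3),F):
 for g in (85,75,60):
  for t in (0,.15,.25):
   for z in (.0048,.05,.15):
    p=mu+(50-g)*e; p[2]=z+.019; q=robot.ik(tk(p,ea,t),Rk(ea,t)@fl)
    if z<.1 or q is None: print(fl[0,0],g,t,z,None if q is None else np.round(q,0).tolist())
E
python3 e.py
```

```text
1.0 85 0 0.0048 None
1.0 85 0 0.05 None
1.0 85 0 0.15 None
1.0 85 0.15 0.0048 None
1.0 85 0.15 0.05 None
1.0 85 0.15 0.15 None
1.0 85 0.25 0.0048 None
1.0 85 0.25 0.05 None
1.0 85 0.25 0.15 None
1.0 75 0 0.0048 None
1.0 75 0 0.05 None
1.0 75 0 0.15 None
1.0 75 0.15 0.0048 None
1.0 75 0.15 0.05 None
1.0 75 0.15 0.15 None
1.0 75 0.25 0.0048 None
1.0 75 0.25 0.05 None
1.0 75 0.25 0.15 None
1.0 60 0 0.0048 None
1.0 60 0 0.05 None
1.0 60 0 0.15 None
1.0 60 0.15 0.0048 None
1.0 60 0.15 0.05 None
1.0 60 0.15 0.15 None
1.0 60 0.25 0.0048 None
1.0 60 0.25 0.05 None
1.0 60 0.25 0.15 None
-1.0 85 0 0.0048 None
-1.0 85 0 0.05 None
-1.0 85 0 0.15 None
-1.0 85 0.15 0.0048 None
-1.0 85 0.15 0.05 None
-1.0 85 0.15 0.15 None
-1.0 85 0.25 0.0048 None
-1.0 85 0.25 0.05 None
-1.0 85 0.25 0.15 None
-1.0 75 0 0.0048 None
-1.0 75 0 0.05 None
-1.0 75 0 0.15 None
-1.0 75 0.15 0.0048 None
-1.0 75 0.15 0.05 None
-1.0 75 0.15 0.15 None
-1.0 75 0.25 0.0048 None
-1.0 75 0.25 0.05 None
-1.0 75 0.25 0.15 None
-1.0 60 0 0.0048 None
-1.0 60 0 0.05 None
-1.0 60 0 0.15 None
-1.0 60 0.15 0.0048 None
-1.0 60 0.15 0.05 None
-1.0 60 0.15 0.15 None
-1.0 60 0.25 0.0048 None
-1.0 60 0.25 0.05 None
-1.0 60 0.25 0.15 None
```

```bash
sed -i 's/^for fl in.*/robot.movej([44,0,-44,0,-46,58]); print(st(),robot.read_position(),np.degrees(np.arctan2(*robot.read_tcp_rot()[:2,0][::-1])))\nfor fl in (np.eye(3),):/; s/(85,75,60)/(85,70)/; s/(0,.15,.25)/(0,.1,.2,.25)/' e.py; python3 e.py
```

```text
(array([-309.6,  -74.4,  101. ]), array([-0.5, -0.3, -0. ]), 16.25) [0.37412899 0.09419007 0.10097753] 11.949163362627203
1.0 85 0 0.0048 None
1.0 85 0 0.05 None
1.0 85 0 0.15 None
1.0 85 0.1 0.0048 None
1.0 85 0.1 0.05 None
1.0 85 0.1 0.15 None
1.0 85 0.2 0.0048 None
1.0 85 0.2 0.05 None
1.0 85 0.2 0.15 None
1.0 85 0.25 0.0048 None
1.0 85 0.25 0.05 None
1.0 85 0.25 0.15 None
1.0 70 0 0.0048 None
1.0 70 0 0.05 None
1.0 70 0 0.15 None
1.0 70 0.1 0.0048 None
1.0 70 0.1 0.05 None
1.0 70 0.1 0.15 None
1.0 70 0.2 0.0048 None
1.0 70 0.2 0.05 None
1.0 70 0.2 0.15 None
1.0 70 0.25 0.0048 None
1.0 70 0.25 0.05 None
1.0 70 0.25 0.15 None
```

```bash
sed -i '/movej/d; s/^ for g/for fl in (np.eye(3),):\n for g/; s/(50-g)\*e/(50-g)*e\/1e3/; s/(.0048,.05,.15)/(.0048,.05)/' e.py; python3 e.py
```

```text
File "e.py", line 4
    for fl in (np.eye(3),):
    ^^^
IndentationError: expected an indented block after 'for' statement on line 3
```

```bash
sed -i '4d' e.py; python3 e.py
```

```text
1.0 85 0 0.0048 [44.0, 14.0, -45.0, 0.0, -31.0, 57.0]
1.0 85 0 0.05 [44.0, 10.0, -42.0, 0.0, -38.0, 57.0]
1.0 85 0.1 0.0048 [47.0, 12.0, -53.0, 9.0, -21.0, 46.0]
1.0 85 0.1 0.05 [47.0, 6.0, -49.0, 7.0, -30.0, 49.0]
1.0 85 0.2 0.0048 None
1.0 85 0.2 0.05 None
1.0 85 0.25 0.0048 None
1.0 85 0.25 0.05 None
1.0 70 0 0.0048 [43.0, 16.0, -43.0, 0.0, -31.0, 58.0]
1.0 70 0 0.05 [43.0, 11.0, -40.0, 0.0, -39.0, 58.0]
1.0 70 0.1 0.0048 [45.0, 13.0, -51.0, 9.0, -21.0, 48.0]
1.0 70 0.1 0.05 [45.0, 8.0, -47.0, 6.0, -30.0, 50.0]
1.0 70 0.2 0.0048 None
1.0 70 0.2 0.05 [47.0, 5.0, -57.0, 20.0, -20.0, 36.0]
1.0 70 0.25 0.0048 None
1.0 70 0.25 0.05 None
```

```bash
cat >> h.py <<'E'
TL=.12
def Rk(a,t=.12):
    x=np.array([np.cos(a),np.sin(a),0]); y=np.cross(Z,x); b=-np.sin(t)*x+np.cos(t)*Z
    return np.stack([np.cross(y,-b),y,-b],1)@F
def tk(p,a,t=.12):
    x=np.array([np.cos(a),np.sin(a),0]); return p-.019*(-np.sin(t)*x+np.cos(t)*Z)
rg=np.array([.44576,.13646,.0229])-.04*np.array([np.cos(ea),np.sin(ea),0])
def rk(xb,y,u): return tk(pw(xb-182,y,u+22.9),yaw)
def blade(n,tag):  # rake blade region around expected spot, in press mm
    c,im,d=shot(n,tag); return wp(cloud(c,d)),im
E
cat > f.py <<'E'
from h import *
robot.goto(tk(rg+.05*Z,ea),Rk(ea)); robot.move_gripper(.5)
robot.servo_line(tk(rg+.01*Z,ea),speed=.15)
robot.servo_line(tk(rg,ea),speed=.04); print(st(),robot.read_position())
robot.move_gripper(0); print(robot.read_grip_width()*88,robot.read_finger_force(),st(),robot.read_position())
robot.servo_line(tk(rg+.09*Z,ea),speed=.15); print(st())
robot.goto(rk(-105,0,90),Rk(yaw)); print(st(),robot.read_grip_width()*88)
for n in("scene","top"):
    Q,im=blade(n,n+"5"); m=(Q[...,0]>-125)&(Q[...,0]<-80)&(abs(Q[...,1])<45)&(Q[...,2]>60)&(Q[...,2]<150); g=Q[m]
    print(n,m.sum(),np.percentile(g,[2,50,98],axis=0).round(1).tolist() if len(g) else "")
im=cv2.imread("pics/scene5.png"); cv2.imwrite("pics/s5c.png",cv2.resize(im[130:350,220:500],None,fx=2.7,fy=2.7))
E
python3 f.py
```

```text
(array([-327.1,  -28.4,    4.2]), array([ 0.5,  0.8, -0.1]), 17.9) [0.40877291 0.12917088 0.00419142]
15.850163328881871 29.990023970603943 (array([-327.2,  -28.4,    4.1]), array([ 0.3, -0.4,  2.9]), 18.48) [0.40877    0.12920935 0.00412206]
(array([-327. ,  -29.1,   93.3]), array([-0.5, -0.6, -1. ]), 19.23)
(array([-284.7,   -0.4,   93.4]), array([ 0.1,  0.3, -0.9]), 20.38) 15.8437689503207
scene 160 [[-123.5, -37.2, 91.6], [-106.3, -8.1, 112.4], [-104.1, 30.5, 120.0]]
top 125 [[-123.0, -30.8, 95.9], [-110.0, 1.4, 117.5], [-105.4, 33.6, 123.0]]
```

View pics/s5c.png

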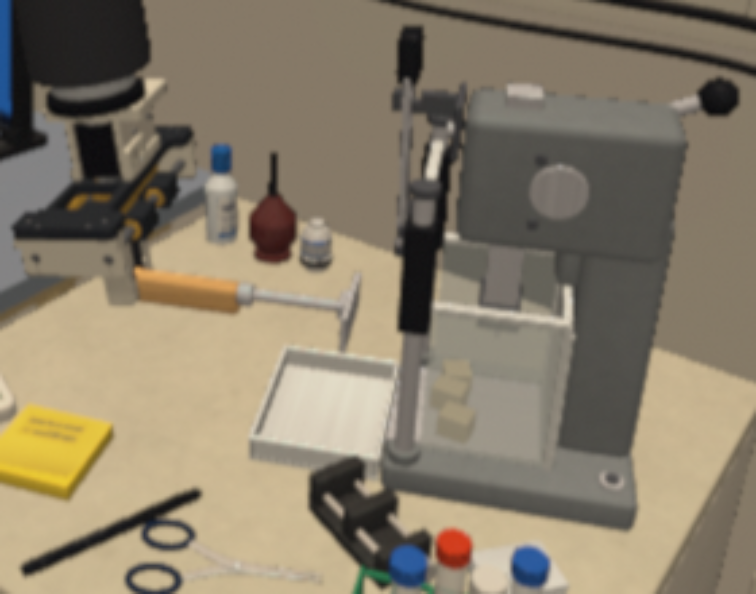

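The rake is held level, with its blade at crop (350,305) ahead of the tray. Bystanders and guard are unchanged. Now I enter over the offcuts and rake.

```bash
cat > g.py <<'E'
from h import *
import sys
y=float(sys.argv[1]); tag=sys.argv[2]
def mv(xb,u,sp,lim=12):
    p0=robot.read_position(); p1=rk(xb,y,u); n=max(1,int(np.linalg.norm(p1-p0)/.03))
    for k in range(1,n+1):
        robot.servo_line(p0+(p1-p0)*k/n,speed=sp)
        if np.linalg.norm(robot.read_force())>lim: print("FORCE",xb,u,st()); return False
    return True
ok=mv(-105,74,.15) and mv(8,74,.15)
print(st())
if ok:
    mv(8,36,.12)
    for u in (34,33,32,31,30,29):
        robot.servo_line(rk(8,y,u),speed=.03); f=robot.read_force()[2]
        if f>2: break
    print("bed",u,st()); u+=.5
    mv(-60,u,.1,25); print(st()); mv(-104,u+1,.12,25); print(st())
    mv(-112,74,.15)
    Q,im=blade("scene",tag); cv2.imwrite(f"pics/{tag}c.png",cv2.resize(cv2.imread(f"pics/{tag}.png")[130:350,220:500],None,fx=2.7,fy=2.7))
E
python3 g.py 0 r1
```

```text
(array([-171.8,    0. ,   78.1]), array([ 0. , -0.3, -0.7]), 21.94)
bed 33 (array([-171.8,    0.5,   37.4]), array([-0.7,  1.5,  2.7]), 22.91)
(array([-239.7,    0. ,   37.5]), array([-0.4, -0.6,  1. ]), 23.89)
(array([-2.836e+02, -1.000e-01,  3.840e+01]), array([-1.2,  0.1, -2.4]), 24.41)
```

```bash
ls pics | tail -3
```

```text
topcrop.png
w1.npz
w1.png
```

View pics/r1c.png

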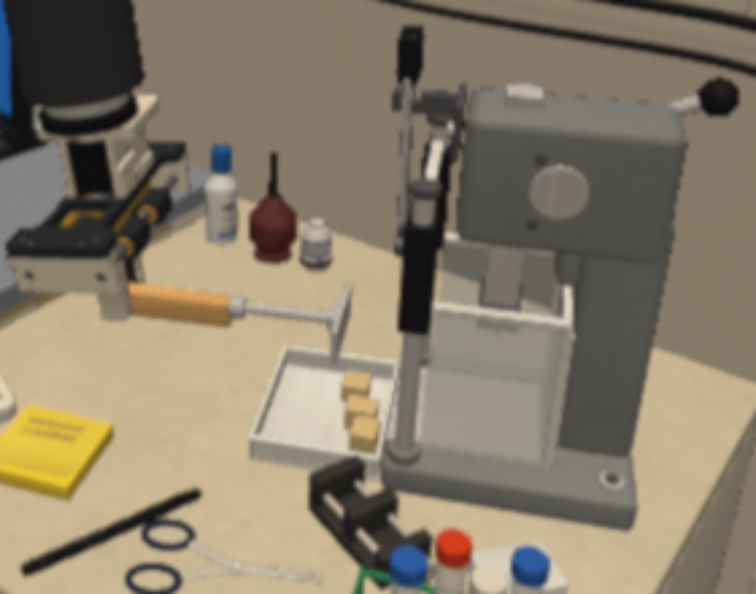

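All three offcuts lie in the tray, at crop (355,385), (362,410) and (364,435), and the bed is empty. Next I return the rake to its old clear spot.

```bash
cat > i.py <<'E'
from h import *
robot.servo_line(rk(-130,0,95),speed=.2)
robot.goto(tk(rg+.09*Z,ea),Rk(ea)); robot.servo_line(tk(rg+.012*Z,ea),speed=.15)
for h in (9,6,4,3,2,1,0,-.5):
    robot.servo_line(tk(rg+h/1e3*Z,ea),speed=.03); f=robot.read_force()[2]
    if f>3 and h<=1: break
print(h,st()); robot.move_gripper(.45); print(st())
robot.servo_line(tk(rg+.12*Z,ea),speed=.15); robot.movej([70,0,-40,0,-50,58]); print(st())
c,im,d=shot("top","tf"); P=cloud(c,d); Q=wp(P); z=P[...,2]
m=(Q[...,0]>-172)&(Q[...,0]<-60)&(abs(Q[...,1])<58)&(z>.012)&(z<.06)
hsv=cv2.cvtColor(im,cv2.COLOR_RGB2HSV); m&=(hsv[...,1]>50)
n,l,s,_=cv2.connectedComponentsWithStats(m.astype(np.uint8))
for k in range(1,n):
    if s[k,4]>8: print("offcut",s[k,4],np.nanmedian(Q[l==k],0).round(0),np.nanpercentile(Q[l==k],[2,98],axis=0).round(0).tolist())
print("blade z",z[180:190,262:284].round(3).max(), "handle z",np.nanmedian(z[235:245,277:281]))
cv2.imwrite("pics/tfc.png",cv2.resize(im[100:325,225:485,::-1],None,fx=2.6,fy=2.6))
E
python3 i.py
```

```text
0 (array([-327.2,  -28.3,    4.3]), array([-2.2, -1. ,  5.6]), 28.78)
(array([-327.2,  -28.5,    4. ]), array([-0.6, -0.5,  0.2]), 29.43)
(array([-497.9,  -69. ,  123.5]), array([ 0.2, -0.4,  0.4]), 31.12)
offcut 62 [-104.   32.   22.] [[-114.0, 22.0, 17.0], [-94.0, 41.0, 26.0]]
offcut 63 [-94.  -3.  25.] [[-106.0, -12.0, 18.0], [-83.0, 5.0, 28.0]]
offcut 64 [-87. -29.  24.] [[-97.0, -41.0, 19.0], [-78.0, -20.0, 28.0]]
blade z 0.037 handle z 0.025934430607069903
```

View pics/tfc.png

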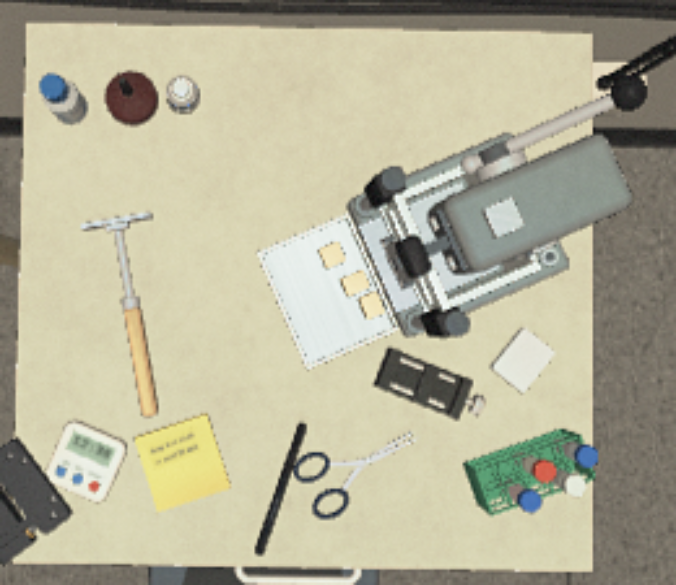

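The final top view shows the offcuts flat in the tray at (333,253), (355,282) and (372,304), the rake lying flat at (130,310), the bar hooked at (412,255), and the bystanders in place. I'm handing in.

```bash
python3 -c "
from rig import robot
print(robot.job_done())"
```

```text
the job is handed in; nothing more can be done
None
```

The job is handed in at about 31 s of the 67 s allowed: the guard is hooked up on the rest, all three offcuts are in the catch tray, the rake lies flat clear of the press, and the bystanders look unmoved in the last top view; no verdict was returned.

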